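# Brush the shards into the tray's well and hang the brush up

## Robot

A 6-joint arm with a two-finger parallel gripper is mounted at the origin on the work surface. World frame = base frame: x ahead of the robot, y to its left, z up, the work surface at z = 0. Lengths are in m, angles in rad, forces in N, time in s.
With the tool pointing down it reaches from about 0.325 to 0.9 m from the base axis. Payload 3.5 kg.
Tool frame: the origin (TCP) lies at the centre of the arm's flange, where the gripper is bolted on; the fingertips stand 173 mm ahead of it and the grasp point (between the pads) lies 155 mm ahead of it; z points along the fingers, y is the line along which they close (so a half turn about z gives the same grasp; the last joint's range is limited). The gripper opens to 85 mm and grips with 20 to 120 N. Pads are 22 mm wide; open, the fingers measure 114 mm over their backs; the gripper's body (76 mm by 85 mm) begins 54 mm behind the grasp point. The pads swing forward as they close: fully open they stand 13 mm farther back than shut.
Start: joints at [-1.364, 0.276, -0.026, 1.268, 0, 1.467], TCP at [0.191, -0.595, 0.405] pointing down, gripper open.
Joint ranges: [-3.12, 3.12], [-0.85, 1.88], [-1.08, 1.24], [-1.95, 2.15], [-1.57, 1.53], [-3.14, 3.14]. Speed limits (rad/s): [2.57, 2.57, 3.14, 3.14, 3.14, 3.14].

## Interface

Orientations are given as a 3x3 rotation matrix whose columns are the frame's x, y, z axes.
In Python, from rig import bot, jaws, grab_frame, camera_params, job, search_frame, pinpoint, telemetry gives the robot as it stands. Calls block until the motion is done:
- bot.movep(position, orientation): joint-space move of the TCP to a pose.
- bot.line_to(position, feed=0.15, rotation=None, until_force=None): straight line of the TCP; rotation=None keeps the orientation; feed is the mean speed in m/s. With until_force (N) it stops when the force on the tool has changed by that much, and returns True; else False.
- bot.set_joints(angles): joint-space move.
- jaws.grip(opening, grip_force=None): finger opening in m; grip_force is the grip in N (None keeps the last); returns when the fingers have stopped.
- bot.wait(seconds).
- bot.solve_ik(position, orientation): joint angles nearest the present ones, or None.
- grab_frame(name): name is "scene" or "top" or "wrist"; returns the picture (400x640x3 uint8, red, green, blue); there is no depth.
- camera_params(name): a dict with "K" (3x3 intrinsics, pixels), "extrinsics" (4x4, takes a point from camera to world coordinates); the wrist camera has in their place "T_tool_cam" (4x4, takes a point from camera to tool coordinates, whose origin is the TCP and whose axes are the flange's). Camera axes: x right, y down, z forward; pixel columns grow to the right and rows downward; lengths in m; the calibration is good to about 2 mm. A picture is of the moment at which its call begins: read the wrist's pose just before it. camera_params takes no time and is no camera call.
A pose or a line that the arm cannot do raises bot.IKError and nothing moves.
- job.hand_in(): hands the job in; it is judged then, once.
Trained networks look in the newest picture that a camera, given by its name, has taken for a name from the list of things; names that differ only in an ending like _2 or _b are one class to them, and where a whole thing is asked for, a point or a joint stands for the part that bears it (a point fixed in the world has none). Each returns a list of dicts, best first, with "p" (0 to 1); they miss things now and then, are a little off and sometimes report something else, mostly with a low value. They report only what shows in the picture. A call takes as long as a camera call.
- search_frame(camera, target): "rect" ([left, top, right, bottom] in pixels, round what is visible of it).
- pinpoint(camera, target): "at" ([column, row] in pixels: a listed point, or the origin of a listed thing).
Readings, each from a call of its own:
- telemetry.current_time(): time.
- telemetry.current_qpos(): joint angles.
- telemetry.current_dq(): joint speeds.
- telemetry.current_effort(): joint torques, N m.
- telemetry.current_tcp_pos(): TCP position.
- telemetry.current_ee_rot(): TCP orientation.
- telemetry.current_ft_force(): force on the tool from outside, world axes, zero at the start.
- telemetry.current_torque(): the same for the moment, N m.
- telemetry.current_opening(): finger opening in m.
- telemetry.current_grip_force(): force on a finger pad.
Only numpy, scipy, OpenCV 4.12 (cv2) and the standard library are available. Lean on these libraries where they do the work, as an engineer would, in place of code of your own. Each camera call takes 0.05 s, during which the arm holds its last target. There are 200 camera calls.

## Task

Take the brush by its head, sweep the three terracotta shards along the bamboo tray into its sunken well without touching them with the fingers, and set the brush down on its bristles. Then take it again by the steel ball at the end of its handle, lift it, loosen the grip so that it swings to hang straight down, clamp it again, and hang it by its clip on the bar of the tool rail, ball uppermost. Leave everything else where it stands.

Things in the scene. Friction and masses are not known exactly. Their poses are not given: they have to be found in the camera images.
- tray: Fixed bamboo potting tray, 358 x 186 mm. Origin: on the table, under the work floor; x along it towards its sunken waste well, y across, z up. Flat work floor at z 35 mm, x -115 to +100 mm, open at the -x end. Side rims at y +-85 to +-93 mm run the whole length, up to z 47 mm.
- tray_well (a point): centre of the sunken well's floor, at x 167, z 6 mm of the tray. The well follows the work floor without a step up: 135 mm along the tray, 170 mm across; end wall 47 mm above the table
- brush: Loose wooden bench brush, 203 mm long, 89 mm high, 0.23 to 0.35 kg, lying on its stiff bristles left or right of the tray, handle in the air; it rests stably so. Origin: centre of the bristles' underside; x along the handle to the ball, y across, z up. Bristles 94 x 32 mm, z 0 to 26 mm. Handle: x 38 to 118 mm, 20 mm wide, z 38 to 58 mm, then a neck 12 mm thick to the ball.
- brush_head (a point): centre of the brush's wooden head block, 38 mm above the underside of the bristles, near the centre of mass; axes as the brush. The block is 100 mm along x, 36 mm across (y), z 26 to 50 mm of the brush
- brush_knob (a point): centre of the polished steel ball (24 mm diameter) ending the handle, at x 141, z 44 mm of the brush; axes as the brush. Pinched across (along y) a hard grip (100 N) holds it level. Opening the fingers by tenths of a mm lets it start to turn at 80 to 40 N and hang within a few degrees of plumb at 5 to 15 N; below about 2 N it slips out.
- brush_clip (a point): middle of the inner face of the clip's arm, at x 85, z 65 mm of the brush; axes as the brush. The clip, a bent steel strip 24 mm wide, stands on the handle's +z side: arm at x 85 to 91 mm, tongue slanting from it out towards the head, to x 53 mm. Gap between handle and tongue: 14 mm at the arm, 26 mm at the mouth, which faces the head: with the ball up it drops over a bar from above.
- rail: Fixed grey steel tool rail on two square posts, left or right of the tray on the side where the brush is not. Origin: on the table under the middle of the bar; y along the bar, z up. Posts at y = +-110 mm, 14 mm thick, 196 mm tall; each foot 120 x 30 mm, 6 mm high.
- rail_mid (a point): middle of the top edge of the rail's flat bar, 196 mm above the table; axes as the rail. The bar is 10 mm thick (x), 24 mm high (z 172 to 196 mm), free length 205 mm along y
- shard1: Loose terracotta shard, about 56 x 32 x 14 mm, 35 to 70 g, lying flat on the tray's work floor. Origin: centre of its underside; x along its length.
- shard2: Loose terracotta shard, about 56 x 32 x 14 mm, 35 to 70 g, lying flat on the tray's work floor. Origin: centre of its underside; x along its length.
- shard3: Loose terracotta shard, about 56 x 32 x 14 mm, 35 to 70 g, lying flat on the tray's work floor. Origin: centre of its underside; x along its length.
- mate: Bystander, to be left alone: round glazed terracotta drinking gourd, 88 mm wide, 95 mm tall, a steel straw standing out of it. Origin: centre of its underside.
- flask: Bystander, to be left alone: stainless flask with a black press-button pourer, 92 mm wide, 268 mm tall. Origin: centre of its underside.
- scoop: Bystander, to be left alone: red plastic scoop, 175 mm long, lying flat. Origin: centre of the underside of its bowl.
- pot: Bystander, to be left alone: open terracotta pot, 100 mm wide, 90 mm tall. Origin: centre of its underside.
- jar: Bystander, to be left alone: green glass jar with a wooden cap, 84 mm wide, 130 mm tall. Origin: centre of its underside.
- mug: Bystander, to be left alone: white mug, 80 mm wide, 85 mm tall. Origin: centre of its underside.
- tin: Bystander, to be left alone: round aluminium tin, 70 mm wide, 35 mm tall. Origin: centre of its underside.

How it is judged:
On the way, in this order (a step that is already met when the one before it is completed fails the run):
1. all three shards lie in the well while the brush is held (x of shard1 in the frame of tray between 0.102 and 0.237 m and y of shard1 in the frame of tray between -0.085 and 0.085 m and z of each of shard1, shard2, shard3 in the frame of tray below 0.037 m and x of shard2 in the frame of tray between 0.102 and 0.237 m and y of shard2 in the frame of tray between -0.085 and 0.085 m and x of shard3 in the frame of tray between 0.102 and 0.237 m and y of shard3 in the frame of tray between -0.085 and 0.085 m and contact force between brush and the fingers above 1 N), for 0.1 s.
2. the brush has been put down on its bristles and let go (contact force between brush and the fingers below 0.05 N and angle between brush's own z axis and vertical below 0.15 rad and linear speed of brush below 0.03 m/s), for 0.2 s.
3. the brush hangs straight down in the air from the fingers, pinched at its ball (x axis within 15 degrees of vertical, ball more than 0.22 m up, off the rail) (contact force between brush and the fingers above 1 N and angle between brush's own x axis and vertical below 0.26 rad and height (world z) of brush_knob above 0.22 m and distance between the grasp point and brush_knob below 0.03 m and contact force between brush and rail below 0.2 N and angular speed of brush below 1 rad/s), for 0.3 s.
At the end, for the whole second after the job is handed in: All three shards lie in the tray's well, below its work floor. The brush hangs at rest from the rail's bar by its clip, ball up, within 0.4 rad of vertical, the inner face of the clip's arm within 12 mm (across and in height) of the bar's top edge, between the posts (x of shard1 in the frame of tray between 0.102 and 0.237 m and y of shard1 in the frame of tray between -0.085 and 0.085 m and z of each of shard1, shard2, shard3 in the frame of tray below 0.037 m and x of shard2 in the frame of tray between 0.102 and 0.237 m and y of shard2 in the frame of tray between -0.085 and 0.085 m and x of shard3 in the frame of tray between 0.102 and 0.237 m and y of shard3 in the frame of tray between -0.085 and 0.085 m and angle between brush's own x axis and vertical below 0.4 rad and x of brush_clip in the frame of rail_mid between -0.012 and 0.012 m and y of brush_clip in the frame of rail_mid between -0.09 and 0.09 m and z of brush_clip in the frame of rail_mid between -0.012 and 0.012 m and contact force between brush and rail above 0.5 N and linear speed of brush below 0.05 m/s and angular speed of brush below 0.5 rad/s); the robot touches nothing.
It fails at once if the fingers touch a shard (more than 1 N) (contact force between any of shard1, shard2, shard3 and the fingers above 1 N).
It fails at once if a bystander is moved by more than 40 mm or tipped (distance of any of mate, flask, scoop, pot, jar, mug, tin from where it was at the start of the episode above 0.04 m or angle between any of mate, flask, scoop, pot, jar, mug, tin's own z axis and vertical above 0.4 rad).
It also fails if it takes over 72 s, if anything falls off the work surface, if the arm or the gripper's body presses on something with over 40 N, if the wrist force passes 120 N, or if a joint passes its speed limit or range.

## Working session

There is one attempt and no reset: what is moved stays moved. The work goes in short steps, each a Python script; the robot and the scene stay as the last script left them, time stands still between calls to the robot, and variables do not carry over. Pictures are saved under pics/ and viewed, at most 11 in all, crops included, and the job is handed in when it is done.

```bash
ls; mkdir -p pics
cat > h.py <<'E'
import numpy as np, cv2
from rig import *
def cam(name):
    c=camera_params(name); K=np.array(c["K"])
    if name=="wrist":
        T=np.eye(4);T[:3,:3]=telemetry.current_ee_rot();T[:3,3]=telemetry.current_tcp_pos()
        return K,T@np.array(c["T_tool_cam"])
    return K,np.array(c["extrinsics"])
def ray(KT,px):
    K,T=KT; d=T[:3,:3]@np.linalg.solve(K,[px[0],px[1],1.]); return T[:3,3],d/np.linalg.norm(d)
def atz(KT,px,z):
    o,d=ray(KT,px); return o+d*(z-o[2])/d[2]
def tri(obs):
    A=np.zeros((3,3));b=np.zeros(3);R=[]
    for KT,px in obs:
        o,d=ray(KT,px);P=np.eye(3)-np.outer(d,d);A+=P;b+=P@o;R.append((P,o))
    x=np.linalg.solve(A,b); return x,max(np.linalg.norm(P@(x-o)) for P,o in R)
def proj(KT,X):
    K,T=KT; p=K@(T[:3,:3].T@(np.asarray(X)-T[:3,3])); return p[:2]/p[2]
def save(img,n): cv2.imwrite(f"pics/{n}.png",cv2.cvtColor(img,cv2.COLOR_RGB2BGR))
def down(yaw): # tool y (closing line) at angle yaw in world, z down
    y=np.array([np.cos(yaw),np.sin(yaw),0]);z=np.array([0,0,-1.]);return np.column_stack([np.cross(y,z),y,z])
E
python3 - <<'E'
from h import *
np.set_printoptions(precision=4,suppress=True)
names="tray tray_well brush brush_head brush_knob brush_clip rail rail_mid shard1 mate flask scoop pot jar mug tin".split()
C={}
for c in("scene","top"):
    im=grab_frame(c);save(im,c+"0");C[c]=cam(c)
    print(c,C[c][1][:3,3],C[c][0][0,0])
D={}
for n in names:
    for c in("scene","top"):
        D[n,c]=pinpoint(c,n)
        print(n,c,[(np.round(d["at"],1).tolist(),round(d["p"],2)) for d in D[n,c][:4]],end=" ")
    if D[n,"scene"] and D[n,"top"]: print("\n   ->",*tri([(C[c],D[n,c][0]["at"]) for c in C]))
    else: print()
E
```

```text
pics
rig.py
scene [ 1.7285 -0.3844  1.5073] 491.3394132732017
top [ 0.3378 -0.0167  1.6458] 459.48941055695195
tray scene [([319.9, 228.8], 0.71), ([247.7, 234.5], 0.36)] tray top [([319.4, 200.0], 0.76)] 
   -> [0.5517 0.0025 0.0072] 0.001355043174730973
tray_well scene [([336.7, 260.5], 0.86)] tray_well top [([316.4, 159.7], 0.57), ([388.5, 184.3], 0.56)] 
   -> [ 0.704   0.0188 -0.0113] 0.00329941773411823
brush scene [([234.2, 240.8], 0.91)] brush top [([411.0, 219.1], 0.58)] 
   -> [ 0.4917 -0.3308 -0.0159] 0.0007923031128809991
brush_head scene [([234.0, 234.0], 0.92)] brush_head top [([416.8, 216.4], 0.94)] 
   -> [ 0.4985 -0.334   0.0365] 0.008096310250779124
brush_knob scene [([260.3, 247.7], 0.85)] brush_knob top [([392.8, 182.6], 0.64)] 
   -> [ 0.6121 -0.2507  0.059 ] 0.003828325625311872
brush_clip scene [([247.7, 237.1], 0.56), ([235.6, 230.0], 0.55), ([257.6, 250.5], 0.52), ([264.5, 290.9], 0.46)] brush_clip top [([400.6, 198.1], 0.64)] 
   -> [ 0.5561 -0.281   0.0657] 0.0004951296903149403
rail scene [([386.6, 202.5], 0.81)] rail top [] 
rail_mid scene [([389.6, 170.2
[... 669 characters left out ...]
op scene [([416.1, 173.7], 0.83), ([259.6, 247.4], 0.59)] scoop top [([175.3, 245.8], 0.67)] 
   -> [0.3754 0.5088 0.003 ] 0.0034972162958568052
pot scene [([266.1, 291.2], 0.88), ([173.0, 230.6], 0.3)] pot top [([394.4, 146.7], 0.63)] 
   -> [ 0.7576 -0.2676 -0.009 ] 0.002816395360127874
jar scene [([187.7, 272.6], 0.96), ([257.7, 247.9], 0.37)] jar top [([463.6, 187.4], 0.91)] 
   -> [ 0.6073 -0.5189  0.0075] 0.002606058313983906
mug scene [([171.6, 233.1], 0.59)] mug top [([474.7, 245.5], 0.58)] 
   -> [ 0.4    -0.5548  0.0056] 0.002680603137562238
tin scene [([340.4, 186.0], 0.78)] tin top [([273.4, 256.6], 0.61), ([317.1, 196.9], 0.4)] 
   -> [0.346  0.1612 0.0008] 0.0008359795612677245
```

Run:
```python
import cv2
a=cv2.imread("pics/top0.png");cv2.imwrite("pics/top0c.png",cv2.resize(a[100:280,150:490],None,fx=2.35,fy=2.35,interpolation=cv2.INTER_CUBIC))
a=cv2.imread("pics/scene0.png");cv2.imwrite("pics/scene0c.png",cv2.resize(a[130:320,150:470],None,fx=2.5,fy=2.5,interpolation=cv2.INTER_CUBIC))
```

```text
(no output)
```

View pics/top0c.png

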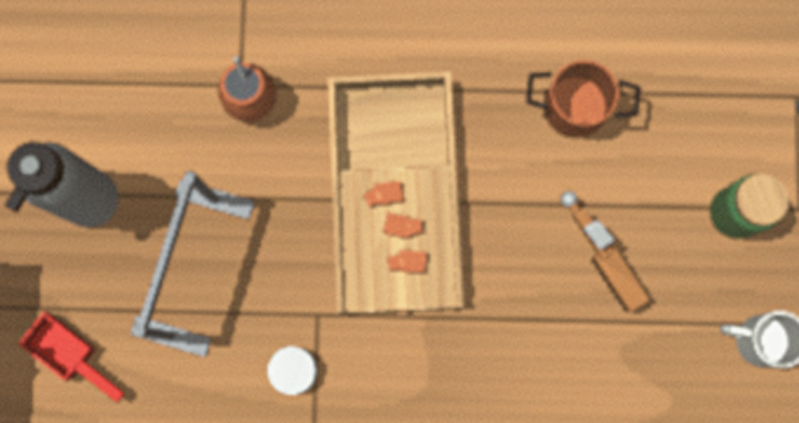

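View pics/scene0c.png

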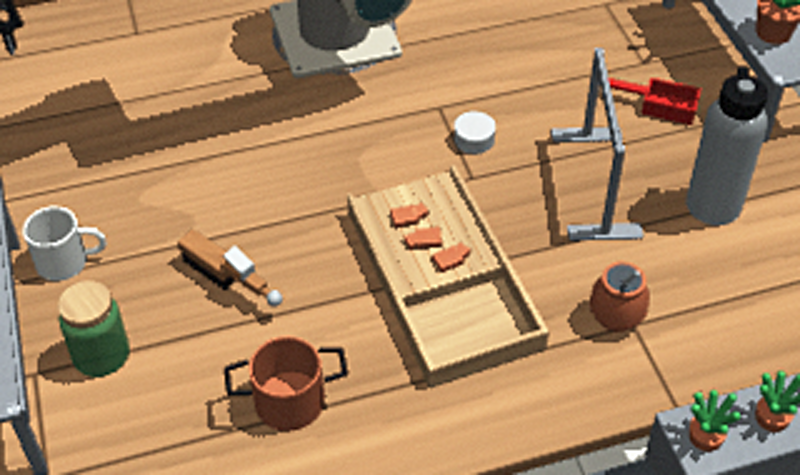

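The top crop shows the brush right of the tray, with its ball up-left at (568,199). The tray's well is at the top, the three shards sit around (383,194), (403,226) and (408,262), and the rail is to the left with its bar from (190,180) to (141,328). The scene view agrees. Next I'll take wrist views.

Run:
```python
from h import *
import pickle
np.set_printoptions(precision=4,suppress=True)
print(np.array(camera_params("wrist")["T_tool_cam"]),camera_params("wrist")["K"][0][0], telemetry.current_ee_rot())
V={}
def look(tag,p,yaw,names):
    bot.movep(p,down(yaw)); KT=cam("wrist"); im=grab_frame("wrist"); save(im,"w_"+tag)
    V[tag]=dict(KT=KT)
    for n in names:
        r=pinpoint("wrist",n); V[tag][n]=r
        print(tag,n,[(np.round(d["at"],1).tolist(),round(d["p"],2)) for d in r[:4]])
B=["brush","brush_head","brush_knob","brush_clip"]
y0=np.arctan2(*np.array(telemetry.current_ee_rot())[1::-1,1]) # keep present closing line
print(y0)
look("b1",[0.50,-0.36,0.45],y0,B)
look("b2",[0.58,-0.26,0.45],y0,B)
look("t1",[0.52,0.0,0.45],y0,["tray","tray_well","shard1"])
look("t2",[0.60,0.03,0.45],y0,["tray","tray_well","shard1"])
look("r1",[0.45,0.25,0.50],y0,["rail_mid","rail"])
look("r2",[0.53,0.32,0.50],y0,["rail_mid","rail"])
pickle.dump(V,open("V.pkl","wb"))
for a,b,ns in(("b1","b2",B),("t1","t2",["tray","tray_well"]),("r1","r2",["rail_mid","rail"])):
    for n in ns:
        if V[a][n] and V[b][n]: print(n,*tri([(V[k]["KT"],V[k][n][0]["at"]) for k in(a,b)]))
for k in("t1","t2"): print([atz(V[k]["KT"],d["at"],.035)[:2].round(4) for d in V[k]["shard1"] if d["p"]>.3])
print(telemetry.current_time())
I=lambda k:cv2.resize(cv2.imread(f"pics/w_{k}.png"),(400,250),interpolation=cv2.INTER_AREA)
cv2.imwrite("pics/mont.png",np.vstack([np.hstack([I("b1"),I("t2")]),np.hstack([I("r1"),I("r2")])]))
```

```text
[[ 0.0003 -0.9642 -0.2652  0.0663]
 [ 1.      0.0002  0.0001 -0.0007]
 [-0.     -0.2652  0.9642  0.0313]
 [ 0.      0.      0.      1.    ]] 358.3762700724444 [[ 0.9524  0.3049  0.    ]
 [ 0.3049 -0.9524 -0.    ]
 [ 0.      0.     -1.    ]]
-1.2609618682472175
b1 brush [([289.5, 156.8], 0.66), ([1.8, 10.1], 0.45)]
b1 brush_head [([283.5, 163.9], 0.79), ([260.7, 80.0], 0.42)]
b1 brush_knob [([245.4, 23.9], 0.97)]
b1 brush_clip [([259.3, 78.7], 0.8)]
b2 brush [([347.7, 240.8], 0.79), ([54.0, 47.7], 0.52)]
b2 brush_head [([351.3, 260.4], 0.58)]
b2 brush_knob [([318.8, 135.7], 0.93)]
b2 brush_clip [([333.4, 191.5], 0.76)]
t1 tray [([320.2, 132.2], 0.93)]
t1 tray_well []
t1 shard1 [([320.1, 70.1], 0.96), ([333.4, 129.4], 0.7), ([320.8, 174.1], 0.59)]
t2 tray [([323.0, 202.2], 0.96)]
t2 tray_well [([364.6, 64.9], 0.97), ([609.5, 103.1], 0.7)]
t2 shard1 [([337.4, 205.0], 0.9), ([325.4, 156.4], 0.65), ([324.0, 243.7], 0.57)]
r1 rail_mid [([247.7, 99.8], 0.94)]
r1 rail [([533.4, 173.1], 0.16)]
r2 rail_mid [([307.2, 224.7], 0.97), ([543.4, 208.6], 0.53)]
r2 rail []
brush [ 0.4888 -0.3282 -0.0073] 0.0002246134643876596
brush_head [ 0.4909 -0.3262  0.0558] 0.00027858404960866983
brush_knob [ 0.608  -0.2512  0.0362] 0.00011960519042024101
brush_clip [ 0.5625 -0.2819  0.0662] 0.0007824708080960024
tray [ 0.549   0.0064 -0.0055] 0.0007119056977900723
rail_mid [0.4969 0.3196 0.1946] 0.00034722514210092255
[array([0.6115, 0.0262]), array([ 0.5595, -0.0053]), array([ 0.5097, -0.0073])]
[array([ 0.5616, -0.005 ]), array([0.6093, 0.0246]), array([ 0.5129, -0.0052])]
11.7167
```

View pics/mont.png

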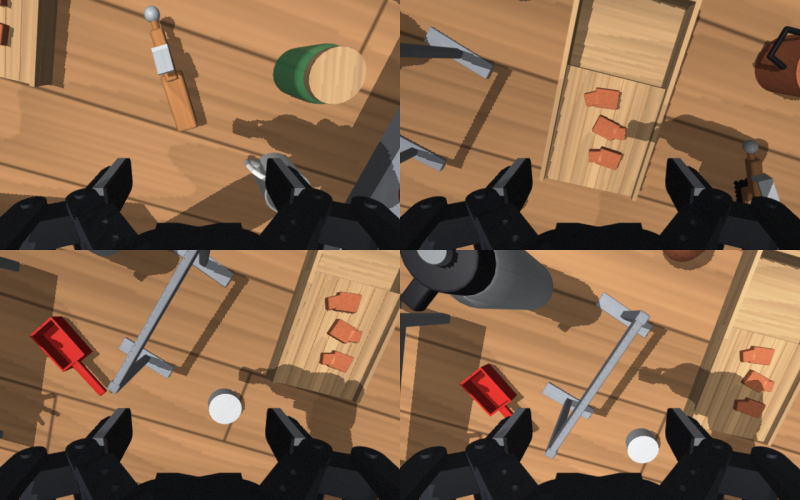

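The montage shows the brush with its ball at (152,14) and steel clip at (162,60). It also shows the tray with shards, and the rail bar from (645,320) to (551,454) in r2. Next I'll fit the tray and rail yaw and check them with overlays.

```bash
cat > ov.py <<'E'
from h import *
import pickle
V=pickle.load(open("V.pkl","rb"));
def pts(KT,o,yaw,P):
    R=np.array([[np.cos(yaw),-np.sin(yaw)],[np.sin(yaw),np.cos(yaw)]])
    return [proj(KT,[*(o[:2]+R@np.array(p[:2])),p[2]]) for p in P]
def draw(im,q,c): cv2.polylines(im,[np.round(np.array(q)*2).astype(int)],False,c,1,cv2.LINE_AA)
E
python3 - <<'E'
from ov import *
KT=V["t2"]["KT"];w=atz(KT,V["t2"]["tray_well"][0]["at"],.006);t=atz(KT,V["t2"]["tray"][0]["at"],0)
t1=atz(V["t1"]["KT"],V["t1"]["tray"][0]["at"],0)
print(w,t,t1,np.arctan2(*(w-(t+t1)/2)[1::-1]),np.linalg.norm((w-t)[:2]))
# tray yaw from my rim points in t2 (z .047): outer edges
L=[atz(KT,((x-400)*1.6,y*1.6),.047) for x,y in((573,0),(545,178))];print("rimL",np.arctan2(*(L[0]-L[1])[1::-1]))
K2=V["r2"]["KT"];e=[atz(K2,((x-400)*1.6,(y-250)*1.6),.196) for x,y in((645,320),(551,454))]
byaw=np.arctan2(*(e[0]-e[1])[1::-1]);print("bar",e,byaw,(e[0]+e[1])/2)
tyaw=np.arctan2(*(w-(t+t1)/2)[1::-1]);tc=(t+t1)/2
ims=[]
im=cv2.resize(cv2.imread("pics/w_t2.png"),None,fx=2,fy=2)
for P in([(-.121,.093,.047),(.2,.093,.047)],[(-.121,-.093,.047),(.2,-.093,.047)],[(.1,.085,.035),(.1,-.085,.035)]): draw(im,pts(KT,tc,tyaw,P),(255,0,0))
ims.append(im[:600,400:1000])
im=cv2.resize(cv2.imread("pics/w_r2.png"),None,fx=2,fy=2)
m=tri([(V[k]["KT"],V[k]["rail_mid"][0]["at"]) for k in("r1","r2")])[0]
for s in(-.005,.005): draw(im,pts(K2,m,byaw,[(-.11,s,.196),(.11,s,.196)]),(0,0,255))
ims.append(im[100:700,400:1000])
cv2.imwrite("pics/ov.png",cv2.resize(np.hstack(ims),(800,400),interpolation=cv2.INTER_AREA))
E
```

```text
[0.71262828 0.01314254 0.006     ] [0.55023098 0.00765363 0.        ] [0.54966187 0.0059352  0.        ] 0.039001929275708294 0.16249003869689851
rimL 0.10745079010267633
bar [array([0.60093422, 0.28618146, 0.196     ]), array([0.39029468, 0.34600326, 0.196     ])] -0.27671480843496227 [0.49561445 0.31609236 0.196     ]
```

View pics/ov.png

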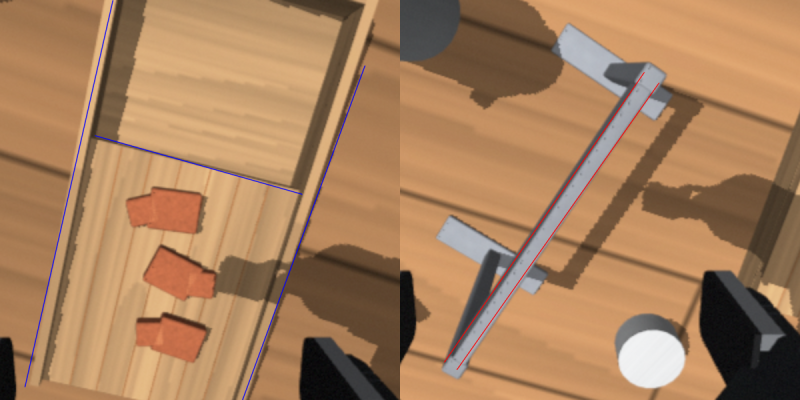

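Run:
```python
from ov import *
np.set_printoptions(precision=1,suppress=True,linewidth=200)
m=np.array([0.4969,0.3196]);yaw=-0.2767
d=np.array([np.cos(yaw),np.sin(yaw)]);n=np.array([-d[1],d[0]])
offs=np.arange(-16,17,1.)
print("off   ",offs.astype(int))
for k in("r1","r2"):
    g=cv2.cvtColor(cv2.imread(f"pics/w_{k}.png"),cv2.COLOR_BGR2HSV)
    for ch in(1,2):
      for c in(-.07,-.035,0,.035,.07):
        rows=[]
        for s in np.arange(c-.012,c+.0121,.002):
            P=np.array([proj(V[k]["KT"],[*(m+d*s+n*o/1000),.196]) for o in offs],np.float32)
            rows.append(cv2.remap(g[:,:,ch],P[:,0].copy(),P[:,1].copy(),cv2.INTER_LINEAR).ravel())
        print(k,"SV"[ch-1],c,np.mean(rows,0).astype(int))
```

```text
off    [-16 -15 -14 -13 -12 -11 -10  -9  -8  -7  -6  -5  -4  -3  -2  -1   0   1   2   3   4   5   6   7   8   9  10  11  12  13  14  15  16]
r1 S -0.07 [ 17  17  17  16  18  18  28  16  19  18  17  16  16  16  16  16  17  17  18  92 107 106 106 107 106 106 106 106 107 106 105 106 115]
r1 S -0.035 [111 111 110 111 111 110 107  43  15  16  16  16  16  16  16  16  16  16  15  43 110 111 110 110 111 110 111 110 111 110 111 112 118]
r1 S 0 [128 127 128 128 128 128 127  97  19  17  17  16  16  16  16  16  16  16  16  16 112 128 127 128 128 127 128 128 128 128 128 128 128]
r1 S 0.035 [127 128 128 127 128 128 127 122  42  17  17  16  16  16  16  17  16  17  17  15  58 128 127 128 128 128 128 128 128 128 128 127 129]
r1 S 0.07 [60 59 59 59 59 60 59 59 42 14 15 15 15 14 15 15 14 14 13 12 14 53 54 54 54 53 52 52 51 51 51 50 51]
r1 V -0.07 [ 51  51  52  52  61  73  77  55  55  91 146 165 166 167 167 167 166 160 156 174 188 187 186 187 188 187 186 187 187 187 186 182 184]
r1 V -0.035 [166 166 167 167 167 166 151  74  51  65 121 160 164 165 165 166 165 156 161 147 164 166 165 165 163 165 165 165 1
[... 1158 characters left out ...]
201 202 202 202 202 202 198 169 160 179 179 180 180 180 176 176 165 117  88  86  73  58  58  61  66  76  96 121 147 169 191]
r2 V -0.035 [183 185 185 182 181 180 179 178 178 165 147 172 178 178 179 179 178 170 175 143  92  87 105 153 156 133 117  98  86  76  72  70  72]
r2 V 0 [190 189 189 188 189 189 189 188 188 184 156 158 176 176 177 177 178 179 177 161 111  87  90 137 184 186 187 187 187 187 187 187 186]
r2 V 0.035 [195 195 195 194 194 194 194 193 193 192 177 147 172 176 176 176 177 178 174 172 138  90  86 106 173 189 189 189 189 189 188 188 188]
r2 V 0.07 [193 193 193 193 193 192 192 192 192 192 188 156 157 173 174 176 177 178 175 173 158 105  85  88 143 188 189 189 189 189 189 189 189]
```

```bash
cat > plan.py <<'E'
from h import *
TC=np.array([.5500,.0065]);TY=.045
RM=np.array([.4966,.3185]);RY=-.263   # bar direction; n = RY+pi/2
HD=np.array([.491,-.326]);BY=.570
u=lambda a:np.array([np.cos(a),np.sin(a)])
tr=lambda x,y:TC+x*u(TY)+y*u(TY+np.pi/2)
SY=TY+np.pi/2 # brush yaw while sweeping (handle to +y)
GZ=.038+.155
def st(t=""): print(t,"t",round(telemetry.current_time(),2),"q",np.round(telemetry.current_qpos(),2),"p",np.round(telemetry.current_tcp_pos(),4),"F",np.round(telemetry.current_ft_force(),1),"open",round(telemetry.current_opening(),4),"grip",round(telemetry.current_grip_force(),1))
E
python3 - <<'E'
from plan import *
from ov import V
KT=cam("scene");print("flask",atz(KT,(434.6,212.2),0))
for n,p,y in(("head",[*HD,GZ],BY-np.pi/2),("sweep0",[*tr(-.1,0),GZ+.036],SY-np.pi/2),("sweep1",[*tr(.11,0),GZ+.036],SY-np.pi/2),
  ("put",[.47,-.30,GZ],SY-np.pi/2),("put2",[.47,-.30,GZ],SY+np.pi/2),("hang",[*(RM),.42],RY),("hangpi",[*(RM),.42],RY+np.pi),("hanghi",[*RM,.59],RY)):
    q=bot.solve_ik(p,down(y)); print(n,None if q is None else np.round(q,2))
st()
E
```

```text
flask [0.60235687 0.48160832 0.        ]
head [-0.7   0.4  -0.34  0.83  0.    1.88]
sweep0 [-0.14  0.14 -0.61  0.82  0.    1.39]
sweep1 [-0.08  0.47 -0.14  0.96  0.    1.45]
put [-0.68  0.36 -0.41  0.8   0.    0.84]
put2 [-0.68  0.36 -0.41  0.8   0.   -2.3 ]
hang [ 0.46  0.21 -0.08  1.28  0.    2.29]
hangpi [ 0.46  0.21 -0.08  1.28  0.   -0.85]
hanghi [0.46 0.18 0.23 1.62 0.   2.29]
 t 11.72 q [ 0.44  0.23  0.12  1.45 -0.   -3.01] p [0.5294 0.3195 0.5003] F [ 0.6 -0.4  0.8] open 0.0855 grip 0.0
```

Run:
```python
from plan import *
R=down(BY+np.pi/2)
bot.movep([*HD,.30],R); 
print(bot.line_to([*HD,GZ],feed=.12,until_force=8)); st("at")
jaws.grip(0.0,100); st("grip")
z=telemetry.current_tcp_pos()[2]
bot.line_to([*HD,z+.12],feed=.2); st("lift")
S=down(SY+np.pi/2)
bot.movep([*tr(-.1,0),z+.12],S)
print(bot.line_to([*tr(-.1,0),z+.030],feed=.06,until_force=4) if False else bot.line_to([*tr(-.1,0),z+.060],feed=.15))
st("pre"); open("z.txt","w").write(str(z))
save(grab_frame("scene"),"s1")
a=cv2.imread("pics/s1.png");cv2.imwrite("pics/s1c.png",cv2.resize(a[130:330,200:470],None,fx=2.9,fy=2.9,interpolation=cv2.INTER_CUBIC))
```

```text
False
at t 15.17 q [-0.7   0.4  -0.34  0.83  0.   -1.27] p [ 0.4915 -0.3263  0.1937] F [-0.1 -0.5  0.9] open 0.0851 grip 0.0
grip t 15.68 q [-0.7   0.4  -0.34  0.83 -0.   -1.27] p [ 0.4915 -0.3265  0.194 ] F [-0.4 -1.2  4.6] open 0.0345 grip 100.6
lift t 16.44 q [-0.7   0.28 -0.23  1.07 -0.   -1.27] p [ 0.4902 -0.3253  0.3123] F [-0.2  0.2 -3. ] open 0.0345 grip 99.7
False
pre t 18.24 q [-0.14  0.11 -0.58  0.88 -0.   -1.76] p [0.4506 0.0013 0.2542] F [ 0.  -0.3 -1.8] open 0.0345 grip 99.7
```

View pics/s1c.png

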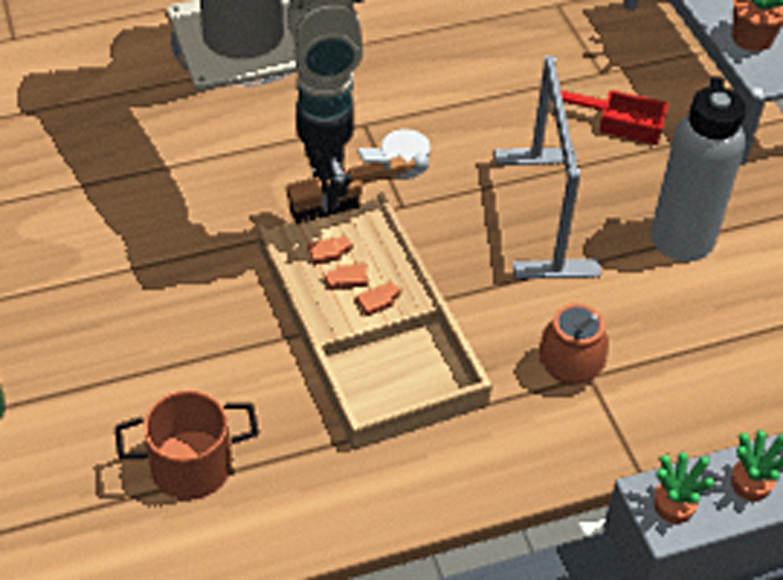

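The brush is held level at the tray's open end, around (325,195), with its handle toward +y. The tin is clear of it and the shards are ahead.

Run:
```python
from plan import *
z=float(open("z.txt").read())
p=tr(-.095,.001)
print(bot.line_to([*p,z+.030],feed=.05,until_force=5)); st("touch")
zt=min(telemetry.current_tcp_pos()[2]+.0015,z+.0375)
bot.line_to([*p,zt],feed=.03)
bot.line_to([*tr(.112,.001),zt],feed=.08); st("swept")
bot.line_to([*tr(.095,.001),zt],feed=.1)
bot.line_to([*tr(.0,.001),zt+.09],feed=.25)
save(grab_frame("scene"),"s2");save(grab_frame("top"),"t2")
for c in("scene","top"):
    K=cam(c)
    for d in pinpoint(c,"shard1")[:5]: 
        w=atz(K,d["at"],.010)[:2]-TC; print(c,round(d["p"],2),round(w@u(TY),4),round(w@u(TY+np.pi/2),4))
a=cv2.imread("pics/s2.png")[150:320,240:410];b=cv2.imread("pics/t2.png")[110:280,235:405]
cv2.imwrite("pics/s2c.png",cv2.resize(np.hstack([a,b]),(800,400),interpolation=cv2.INTER_CUBIC)); st()
```

```text
True
touch t 18.81 q [-0.14  0.15 -0.6   0.82 -0.   -1.75] p [0.4545 0.003  0.229 ] F [-0.  -0.4  4.9] open 0.0348 grip 100.6
swept t 21.8 q [-0.08  0.47 -0.14  0.97 -0.   -1.69] p [0.6616 0.0126 0.2305] F [ 0.4 -0.1 -2.9] open 0.0345 grip 99.9
scene 0.65 0.1287 -0.03
scene 0.55 0.1575 0.0021
scene 0.42 0.1507 0.0145
scene 0.41 0.1453 0.0505
 t 22.99 q [-0.1   0.21 -0.3   1.06 -0.   -1.72] p [0.5505 0.0075 0.3191] F [-0.5  0.3 -3.3] open 0.0346 grip 99.9
```

View pics/s2c.png

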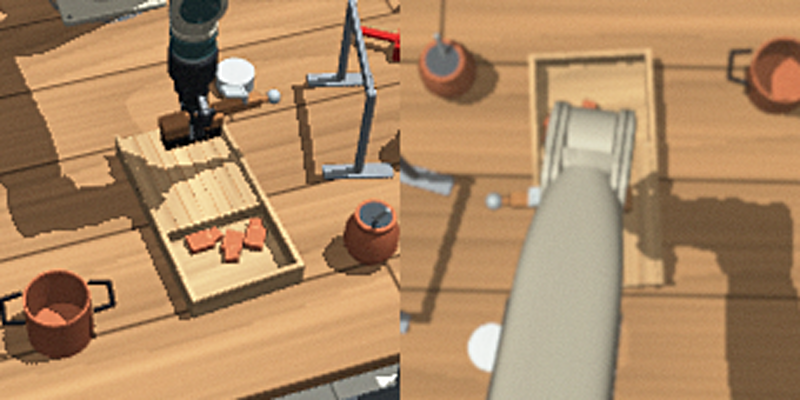

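All three shards lie in the well at about (203,240), (233,245) and (255,234). The brush is still held level. Next I'll set it down, let go and locate the ball.

Run:
```python
from plan import *
np.set_printoptions(precision=4,suppress=True)
z=float(open("z.txt").read()); S=down(SY+np.pi/2); P=np.array([.47,-.32])
p=telemetry.current_tcp_pos(); bot.line_to([p[0],p[1],.36],feed=.25)
bot.movep([*P,z+.10],S)
bot.line_to([*P,z+.02],feed=.2)
print(bot.line_to([*P,z-.006],feed=.04,until_force=6)); st("down")
jaws.grip(.085); bot.wait(.4); st("open")
bot.line_to([*P,z+.10],feed=.25)
O={n:[] for n in("brush_head","brush_knob","brush_clip")}
k=P+.141*u(SY)
# camera sits on tool +x side = towards the brush's -x with this yaw; view from two places
for off in(.0,.09):
    q=k+off*u(SY)+.03*u(SY-np.pi/2)*(off>0)
    bot.movep([*q,.42],S); KT=cam("wrist"); grab_frame("wrist")
    for n in O:
        r=pinpoint("wrist",n); print(n,[(np.round(d["at"],1).tolist(),round(d["p"],2)) for d in r[:3]])
        if r: O[n].append((KT,r[0]["at"]))
save(grab_frame("wrist"),"k1")
for n in O:
    if len(O[n])==2: print(n,*tri(O[n]))
print("expected knob",k); st()
```

```text
True
down t 25.67 q [-0.71  0.37 -0.39  0.81 -0.   -2.33] p [ 0.4703 -0.3204  0.194 ] F [ 1.  -0.   3.4] open 0.0342 grip 100.6
open t 26.62 q [-0.71  0.37 -0.39  0.81 -0.   -2.33] p [ 0.4695 -0.3196  0.193 ] F [-0.7  0.4 -0.4] open 0.085 grip 0.0
brush_head [([316.1, 14.5], 0.67)]
brush_knob [([316.8, 167.8], 0.7)]
brush_clip []
brush_head []
brush_knob [([352.2, 69.9], 0.85), ([257.7, 240.9], 0.47)]
brush_clip []
brush_knob [ 0.4622 -0.1813  0.0442] 0.0006740407292933754
expected knob [ 0.4637 -0.1791]
 t 28.87 q [-0.31  0.04 -0.27  1.26 -0.   -1.92] p [ 0.4895 -0.0889  0.4198] F [-0.1 -0.3 -0.6] open 0.085 grip 0.0
```

Run:
```python
from plan import *
S=down(SY+np.pi/2); K=np.array([.4628,-.1803])
bot.movep([*K,.26],S)
print(bot.line_to([*K,.042+.155],feed=.12,until_force=8)); st("at")
jaws.grip(0.0,110); st("grip")
p=telemetry.current_tcp_pos()
bot.line_to([*K,.50],feed=.15); bot.wait(.3); st("lift"); print(np.round(telemetry.current_torque(),3))
save(grab_frame("scene"),"s3")
a=cv2.imread("pics/s3.png");cv2.imwrite("pics/s3c.png",cv2.resize(a[100:300,170:440],None,fx=2.9,fy=2.9,interpolation=cv2.INTER_CUBIC))
```

```text
False
at t 30.32 q [-0.5   0.26 -0.54  0.77  0.   -2.12] p [ 0.4636 -0.1803  0.1979] F [-0.4  0.6 -0.3] open 0.0848 grip 0.0
grip t 30.95 q [-0.5   0.26 -0.54  0.77  0.   -2.12] p [ 0.4629 -0.1802  0.1971] F [0.2 0.8 2. ] open 0.0198 grip 107.4
lift t 33.42 q [-0.5   0.01 -0.14  1.42  0.   -2.12] p [ 0.4628 -0.1803  0.4998] F [-0.5  0.  -3.4] open 0.0194 grip 107.6
[ 0.322 -0.001 -0.045]
```

View pics/s3c.png

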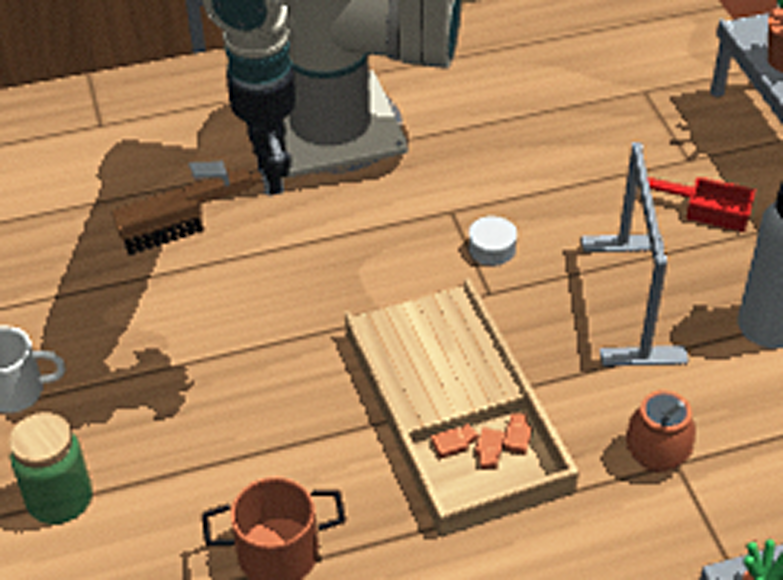

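The brush is level, held at its ball around (275,185), and the shards are still in the well. Next I'll loosen the grip step by step.

Run:
```python
from plan import *
def s(): print(round(telemetry.current_time(),2),"open",round(telemetry.current_opening()*1e3,2),"grip",round(telemetry.current_grip_force(),1),"T",np.round(telemetry.current_torque(),3))
s()
o=telemetry.current_opening(); t0=telemetry.current_time()
while telemetry.current_grip_force()>16 and telemetry.current_time()-t0<6:
    g=telemetry.current_grip_force()
    o+=.0003 if g>60 else .00015
    jaws.grip(o); s()
bot.wait(.5); s()
```

```text
33.47 open 19.39 grip 107.6 T [ 0.328 -0.019 -0.035]
33.77 open 20.21 grip 88.0 T [0.335 0.02  0.006]
33.99 open 20.44 grip 78.8 T [0.358 0.072 0.065]
34.21 open 20.6 grip 70.0 T [ 0.335 -0.007  0.045]
34.42 open 20.78 grip 61.5 T [ 0.276  0.038 -0.118]
34.64 open 21.26 grip 53.2 T [ 0.322  0.013 -0.025]
34.86 open 20.95 grip 49.2 T [ 0.271  0.009 -0.049]
35.08 open 21.44 grip 44.8 T [0.242 0.011 0.008]
35.29 open 21.7 grip 40.8 T [ 0.368  0.03  -0.06 ]
35.51 open 21.77 grip 37.2 T [ 0.067  0.015 -0.018]
35.73 open 21.86 grip 33.6 T [0.142 0.014 0.017]
35.94 open 21.95 grip 30.2 T [ 0.188  0.064 -0.059]
36.16 open 22.24 grip 26.9 T [0.14  0.019 0.032]
36.38 open 22.16 grip 23.8 T [ 0.113  0.012 -0.001]
36.59 open 22.14 grip 20.8 T [ 0.13  -0.012 -0.009]
36.81 open 22.38 grip 17.8 T [0.121 0.    0.007]
37.02 open 23.04 grip 15.1 T [0.055 0.016 0.02 ]
37.52 open 22.56 grip 15.1 T [0.038 0.008 0.011]
```

Run:
```python
from plan import *
def s(): print(round(telemetry.current_time(),2),"open",round(telemetry.current_opening()*1e3,2),"grip",round(telemetry.current_grip_force(),1),"T",np.round(telemetry.current_torque(),3))
o=.0194+5*.0003+11*.00015  # continue the commanded sequence
t0=telemetry.current_time()
while telemetry.current_grip_force()>8.5 and telemetry.current_time()-t0<2:
    o+=.00015; jaws.grip(o); s()
bot.wait(.4); s()
im=grab_frame("scene")
K=cam("scene"); k=pinpoint("scene","brush_knob")[:1]; h=pinpoint("scene","brush_head")[:1]; c=pinpoint("scene","brush_clip")[:1];print(k,h,c)
save(im,"s4");cv2.imwrite("pics/s4c.png",cv2.resize(cv2.imread("pics/s4.png")[100:250,170:340],None,fx=3.5,fy=3.5,interpolation=cv2.INTER_CUBIC))
```

```text
37.74 open 22.54 grip 12.5 T [0.032 0.028 0.036]
37.96 open 22.85 grip 10.1 T [ 0.104 -0.046  0.004]
38.17 open 22.99 grip 7.9 T [0.108 0.049 0.054]
38.58 open 22.99 grip 7.9 T [ 0.079  0.013 -0.   ]
[{'at': [262.2, 161.3], 'p': 0.85}] [{'at': [264.2, 188.2], 'p': 0.57}] []
```

View pics/s4c.png

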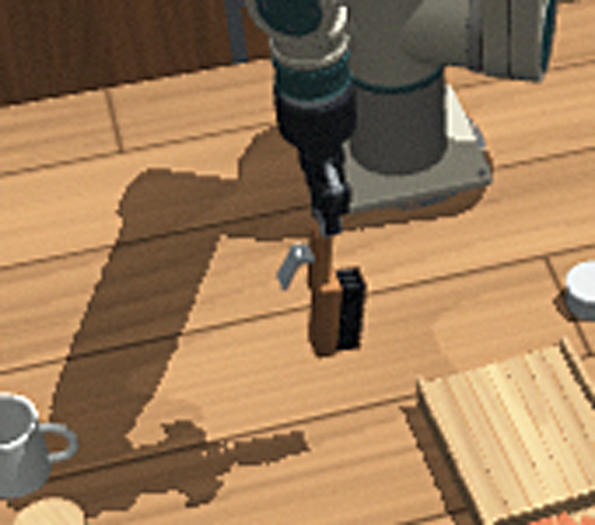

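The brush hangs plumb from the ball at about (330,225), with its clip at (292,262) on the −y side. Next I'll clamp it, carry it over the rail and measure the clip.

Run:
```python
from plan import *
np.set_printoptions(precision=4,suppress=True)
jaws.grip(0.0,110); bot.wait(.4); st("clamp")
p=telemetry.current_tcp_pos(); bot.line_to([p[0],p[1],.585],feed=.25)
a=u(RY+np.pi/2); B=RM+.021*a
bot.movep([*B,.585],down(RY+np.pi)); bot.wait(.2); st("above")
print("R",np.array(telemetry.current_ee_rot()))
obs={}
for c in("wrist","scene","top"):
    KT=cam(c); save(grab_frame(c),"h_"+c)
    for n in("brush_knob","brush_clip","brush_head","rail_mid"):
        r=pinpoint(c,n); print(c,n,[(np.round(d["at"],1).tolist(),round(d["p"],2)) for d in r[:3]])
        if r and c!="top": obs.setdefault(n,[]).append((KT,r[0]["at"]))
for n in obs:
    if len(obs[n])>1:
        x,e=tri(obs[n]); d=x[:2]-RM; print(n,x,e,"along a",d@a,"along bar",d@u(RY))
b=cv2.imread("pics/h_scene.png")[60:260,290:490]; w=cv2.imread("pics/h_wrist.png")[0:400,120:520]
cv2.imwrite("pics/hc.png",np.hstack([cv2.resize(b,(400,400),interpolation=cv2.INTER_CUBIC),w]))
```

```text
clamp t 39.4 q [-0.5   0.01 -0.14  1.42  0.   -2.12] p [ 0.4628 -0.1803  0.5   ] F [ 0.4 -1.2 -2.9] open 0.0195 grip 107.6
above t 41.98 q [ 0.49  0.21  0.26  1.62 -0.   -0.82] p [0.5025 0.338  0.5851] F [-0.3  0.3 -1.7] open 0.0193 grip 107.7
R [[-0.2613 -0.9652  0.0002]
 [-0.9652  0.2613 -0.    ]
 [-0.     -0.0002 -1.    ]]
wrist brush_knob [([318.7, 281.5], 0.73)]
wrist brush_clip [([319.4, 171.4], 0.96)]
wrist brush_head [([318.3, 171.0], 0.43)]
wrist rail_mid []
scene brush_knob [([409.0, 118.0], 0.59)]
scene brush_clip [([396.0, 128.3], 0.73)]
scene brush_head [([395.6, 152.2], 0.89), ([176.0, 232.7], 0.74)]
scene rail_mid [([406.3, 120.8], 0.27)]
top brush_knob [([193.1, 194.7], 0.9), ([202.8, 201.7], 0.72)]
top brush_clip [([209.0, 205.7], 0.74), ([393.3, 146.3], 0.64)]
top brush_head [([191.1, 193.8], 0.61), ([214.2, 203.2], 0.58)]
top rail_mid [([222.1, 208.3], 0.84)]
brush_knob [0.5013 0.3412 0.4354] 0.0047214684859063355 along a 0.023150358319414224 along bar -0.0013488968890383592
brush_clip [0.4918 0.3051 0.3935] 0.0006900802569555731 along a -0.014167300873553874 along bar -0.001125483784674794
brush_head [0.4963 0.3218 0.2798] 0.004079186104079462 along a 0.003127388573979308 along bar -0.0011407657590794544
```

View pics/hc.png

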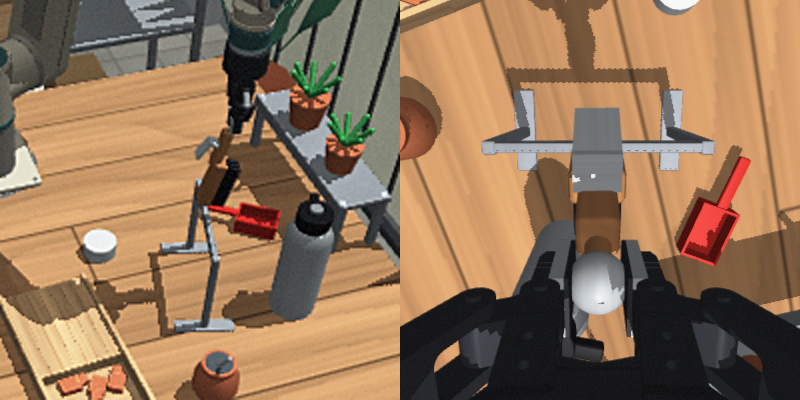

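The brush is above the rail with its clip toward the camera and the bar below. The scene view suggests a small tilt. I'll fit that tilt from the pixels and the wrist torque.

```bash
cat > fit.py <<'E'
from plan import *
from scipy.optimize import least_squares
a3=np.array([*u(RY+np.pi/2),0]);zz=np.array([0,0,1.]);bx=np.array([*u(RY),0])
PT=dict(brush_knob=(141,44),brush_clip=(85,65),brush_head=(0,38))
def pt(n,th,ball):   # th>0: head swung towards -a... brush x = up rotated
    X=np.cos(th)*zz+np.sin(th)*a3; Z=-np.cos(th)*a3+np.sin(th)*zz
    return ball+(PT[n][0]-141)/1e3*X+(PT[n][1]-44)/1e3*Z
def fit(obs,g):   # obs: (KT,name,px,w)
    def f(v):
        ball=g+v[1]*a3+v[2]*zz+v[3]*bx
        r=[(proj(KT,pt(n,v[0],ball))-px)*w for KT,n,px,w in obs]
        return np.concatenate(r+[np.array(v[1:])/.002])
    s=least_squares(f,[0,0,0,0],loss="soft_l1",f_scale=2); return s.x,f(s.x)
def torque(k=15):
    T=[]
    for _ in range(k): T.append(telemetry.current_torque()); bot.wait(.02)
    return np.mean(T,0)
E
python3 - <<'E'
from fit import *
np.set_printoptions(precision=3,suppress=True)
T=torque(); print("T",T,"about bar",T@bx)
g=np.array(telemetry.current_tcp_pos())-[0,0,.155]
W,S,TP=cam("wrist"),cam("scene"),cam("top")
A=dict(wk=(W,"brush_knob",(318.7,281.5),1),wc=(W,"brush_clip",(319.4,171.4),1),sk=(S,"brush_knob",(409,118),.7),sc=(S,"brush_clip",(396,128.3),1),sh=(S,"brush_head",(395.6,152.2),1),tc=(TP,"brush_clip",(209,205.7),.7))
for k in("wk wc","sk sc sh","wk wc sk sc sh tc"):
    v,r=fit([A[i] for i in k.split()],g); print(k,"th",v[0],"ball",v[1:]*1e3,"res",r[:-3])
E
```

```text
T [ 0.051 -0.005 -0.005] about bar 0.05094420906113379
wk wc th 0.22346690456123036 ball [ 0.287  0.152 -1.517] res [ 0.335 -0.029 -0.63  -0.002]
sk sc sh th 0.22255937651067612 ball [ 0.793  0.988 -0.464] res [-1.215  1.271  0.275  2.842 -0.226 -2.446]
wk wc sk sc sh tc th 0.22135441964319447 ball [ 0.114  0.507 -1.556] res [ 0.442  0.019 -0.548 -0.023 -1.398  1.216  0.041  2.767 -0.422 -2.533
 -0.848 -2.936]
```

```bash
cat >> fit.py <<'E'
from scipy.spatial.transform import Rotation as Ro
TH=.215
RT=Ro.from_rotvec(TH*np.cross(a3,zz)).as_matrix()@down(RY+np.pi)
def tcp(da,zb,bar=-.001):  # ball at da along a from the bar's middle plane, height zb
    ball=np.array([*RM,0])+da*a3+bar*bx+zb*zz
    return ball-.155*RT[:,2]
E
python3 - <<'E'
from fit import *
np.set_printoptions(precision=3,suppress=True)
bot.line_to(tcp(.027,.430),feed=.1,rotation=RT); bot.wait(.4)
T=torque(8);print("T about bar",T@bx)
bot.line_to(tcp(.027,.295),feed=.12); bot.wait(.2); st("low")
g=np.array(telemetry.current_tcp_pos())+.155*np.array(telemetry.current_ee_rot())[:,2]
obs=[]
for c in("wrist","scene"):
    KT=cam(c); save(grab_frame(c),"l_"+c)
    for n in PT:
        r=pinpoint(c,n); print(c,n,[(np.round(d["at"],1).tolist(),round(d["p"],2)) for d in r[:2]])
        if r and r[0]["p"]>.5: obs.append((KT,n,r[0]["at"],1))
v,r=fit(obs,g); print("th",v[0],"ball off mm",v[1:]*1e3,"res",r[:-3])
b=cv2.imread("pics/l_scene.png")[90:240,310:460]; w=cv2.imread("pics/l_wrist.png")[0:400,120:520]
cv2.imwrite("pics/lc.png",np.hstack([cv2.resize(b,(400,400),interpolation=cv2.INTER_CUBIC),w]))
E
```

```text
T about bar -0.3299600348700093
low t 45.41 q [ 0.42  0.13 -0.13  1.18  0.17 -0.88] p [0.494 0.313 0.447] F [-0.  -0.2 -3.2] open 0.0191 grip 107.7
wrist brush_knob [([318.5, 282.3], 0.95)]
wrist brush_clip [([317.4, 167.9], 0.57)]
wrist brush_head []
scene brush_knob [([404.0, 149.8], 0.65), ([316.5, 227.6], 0.19)]
scene brush_clip [([395.0, 159.6], 0.64)]
scene brush_head [([402.9, 176.7], 0.74), ([417.4, 173.5], 0.31)]
th 0.045305545578217886 ball off mm [ 0.428  0.026 -1.054] res [-0.698 -0.494  0.542  0.666 -0.241 -1.242  0.704  0.041 -4.027 -1.016]
```

View pics/lc.png

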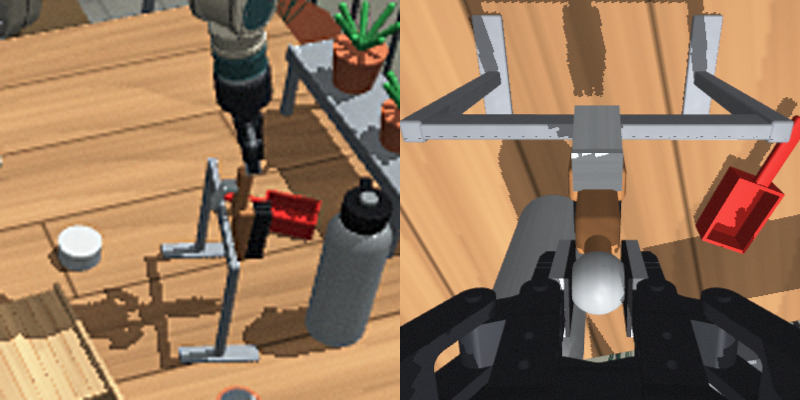

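The wrist view shows the clip's tongue over the bar at about (597,130). The scene view shows the brush upright just behind the bar. Next I'll lower it.

Run:
```python
from fit import *
np.set_printoptions(precision=3,suppress=True)
bot.line_to(tcp(.0242,.285),feed=.06)
print(bot.line_to(tcp(.0242,.246),feed=.04,until_force=6)); st("seat")
g=np.array(telemetry.current_tcp_pos())+.155*np.array(telemetry.current_ee_rot())[:,2]
print("ball z",g[2],"da",(g[:2]-RM)@a3[:2])
obs=[]
for c in("wrist","scene"):
    KT=cam(c); save(grab_frame(c),"m_"+c)
    for n in PT:
        r=pinpoint(c,n)
        if r and r[0]["p"]>.5: obs.append((KT,n,r[0]["at"],1))
v,r=fit(obs,g); B=g+v[1]*a3+v[2]*zz+v[3]*bx; cl=pt("brush_clip",v[0],B)-[*RM,.196]
print("th",v[0],"ball off",v[1:]*1e3,"clip along a, z mm",cl@a3*1e3,cl[2]*1e3,"res",r[:-3])
```

```text
True
seat t 46.92 q [ 0.42  0.15 -0.2   1.09  0.17 -0.88] p [0.493 0.311 0.403] F [0.6 1.4 4.4] open 0.0193 grip 108.7
ball z 0.25137181084752436 da 0.024759976355159505
th 0.05020071484426912 ball off [ 0.824  0.659 -1.25 ] clip along a, z mm 1.8000173995277013 1.1555502418722496 res [-2.18  -0.071  3.618  0.178 -1.286  1.092  0.177  0.984 -0.649 -1.685]
```

Run:
```python
from fit import *
for o in(.0215,.0225,.0235,.025): jaws.grip(o); bot.wait(.1)
jaws.grip(.085); bot.wait(.3); st("open")
p=np.array(telemetry.current_tcp_pos()); bot.line_to(p-.12*RT[:,2],feed=.15)
bot.wait(.5); st("clear")
KT=cam("wrist"); save(grab_frame("wrist"),"f_wrist"); save(grab_frame("scene"),"f_scene")
for n in PT: print(n,[(np.round(d["at"],1).tolist(),round(d["p"],2)) for d in pinpoint("scene",n)[:1]],np.round(proj(cam("scene"),pt(n,0,np.array([*RM,.252])+.021*a3)),1))
b=cv2.imread("pics/f_scene.png")[120:320,290:490]; w=cv2.imread("pics/f_wrist.png")[0:400,120:520]
cv2.imwrite("pics/fc.png",np.hstack([cv2.resize(b,(400,400),interpolation=cv2.INTER_CUBIC),w]))
```

```text
open t 49.5 q [ 0.42  0.15 -0.2   1.09  0.17 -0.88] p [0.4925 0.3099 0.4011] F [-0.2 -0.3 -0.5] open 0.0846 grip 0.0
clear t 50.95 q [ 0.38  0.08 -0.04  1.33  0.17 -0.92] p [0.4859 0.2852 0.5182] F [-0.2 -0.8  0.2] open 0.0855 grip 0.0
brush_knob [([403.9, 160.3], 0.93)] [400.5 157.7]
brush_clip [([392.1, 166.8], 0.58)] [393.3 168.6]
brush_head [([396.1, 185.9], 0.7)] [397.5 183.8]
```

View pics/fc.png

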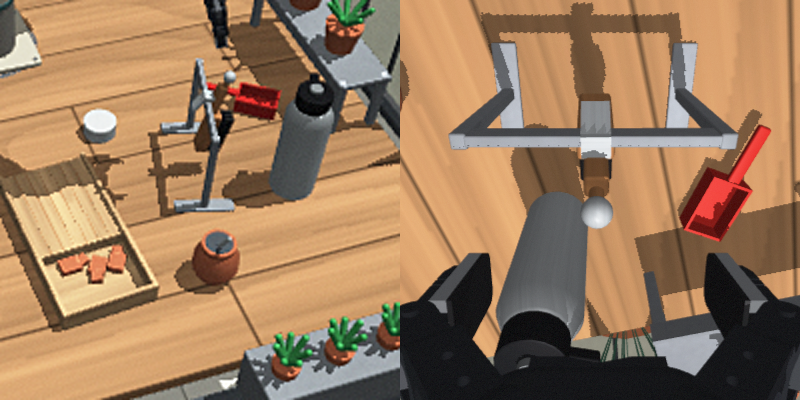

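The brush hangs by its clip on the bar, ball up at (230,77) and leaning slightly. The gripper is clear and the shards are in the well.

```bash
python3 -c "
from rig import *
bot.wait(.5); print(job.hand_in())"
```

```text
the job is handed in; nothing more can be done
None
```

I handed the job in at about 52 s of the 72 s limit; no verdict came back. The last pictures show the three shards in the well, the brush hanging by its clip on the rail with its ball up and a slight lean, and the arm clear.

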